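# Shorten the flat-headed telescoping board support

## Task

Of the two telescoping support arms on the bench, shorten the one with the flat wooden rest: press its spring button flush with the tube and slide the tube into its sleeve until the pin pops up in the sleeve's hole, then let go. Leave the arm with the V-shaped rest as it is.

Things in the scene. Friction and masses are not known exactly. Their poses are not given: they have to be found in the camera images.
- flat_arm: grey square sleeve (48 mm wide, 135 long, top at z = 64 mm) on a plywood base fixed to the table. Origin on the table under the sleeve's mouth; x runs from the mouth into the sleeve (the way the tube slides in), z up. From the mouth a 40 mm square aluminium tube (top at z = 60 mm) sticks out to -x and ends in the FLAT rest, a wooden bar 130 mm wide, top at z = 72 mm
- flat_arm_pad (a point): centre of the top of the black ribbed thumb pad on the flat arm's tube (42 mm along the tube, 34 wide), at z = 68 mm when out. Pad and steel locking pin are one spring button: pressing the pad straight down lowers the pin too (3 N at first, 6 N at the bottom). The pad travels with the tube
- flat_arm_collar (a point): top centre of the dark steel stop collar round the flat arm's tube, at z = 72 mm, 26 mm ahead (+x) of the pad's centre, 8 mm thick along the tube, 50 mm wide. A fingertip that holds the pad down can push the tube along by pushing on the collar's rear face
- flat_arm_pin (a point): centre of the top of the flat arm's locking pin (steel, 12 mm diameter, 58 mm ahead of the pad's centre, on the sleeve side of the collar), at z = 68 mm when out: there it catches on the sleeve's mouth. Pressed 8 mm down it passes under the sleeve's top wall (3 mm thick, underside at z = 61 mm), which then keeps it down
- flat_arm_hole (a point): centre of the round hole in the top of the flat arm's sleeve (20 mm diameter, 26 mm from the mouth, at z = 64 mm) in which the pin must stand
- flat_arm_tube (a joint): how far the flat arm's tube is slid in, m: 0 to 0.016 at the start, 0.062 with the pin centred in the hole, 0.064 with the collar butting on the sleeve's mouth (hard stop; the pin is still under the hole there, and pops up when the pad is let go). Sliding takes about 2 N
- flat_arm_button (a joint): how far the flat arm's button is pressed, m: 0 out, 0.008 flush with the tube, 0.010 fully down (hard stop)
- vee_arm: the other arm, built alike except that its tube ends in two wooden prongs that form an upright V (75 mm wide, up to z = 106 mm); to be left alone. Origin and axes as for the flat arm
- vee_arm_pad (a point): centre of the top of the other arm's thumb pad
- vee_arm_button (a joint): how far the other arm's button is pressed, m

How it is judged (in metres and radians):
On the way:
1. the flat arm's button is pressed down (value of joint flat_arm_button above 0.005 m), for 0.05 s.
At the end, for the whole second after the job is handed in: the flat arm's pin stands up in the hole of its sleeve: tube slid in at least 55 mm, pin within 8 mm of the hole's centre, button out again to within 3 mm, tube at rest (value of joint flat_arm_tube above 0.055 m and value of joint flat_arm_button below 0.003 m and horizontal distance between flat_arm_pin and flat_arm_hole below 0.008 m and velocity of joint flat_arm_tube below 0.005 m/s); the robot touches nothing.
It fails at once if the V arm's tube is moved by more than 10 mm or its button pressed by more than 4 mm (distance of vee_arm_pad from where it was at the start of the episode above 0.01 m or value of joint vee_arm_button above 0.004 m).
It also fails if it takes over 29 s, if anything falls off the work surface, if the arm or the gripper's body presses on something with over 40 N, if the wrist force passes 120 N, or if a joint passes its speed limit or range.

## Robot

A 6-joint arm with a two-finger parallel gripper is mounted at the origin on a cart in front of the work surface, level with it; the furniture and walls round the work are solid. World frame = base frame: x ahead of the robot, y to its left, z up, the work surface at z = 0. Lengths are in m, angles in degrees, forces in N, time in s.
With the tool pointing down it reaches from about 0.4 to 0.825 m from the base axis. Payload 7 kg.
Tool frame: the origin (TCP) lies midway between the tips of the shut fingers; the grasp point (between the pads) lies 19 mm behind it (ctrl.hold_point_z is the distance from the TCP to the grasp point, in m); z points along the fingers, y is the line along which they close (so a half turn about z gives the same grasp; the last joint's range is limited). The gripper opens to 88 mm and grips with 3 to 60 N. Pads are 19 mm wide; open, the fingers measure 130 mm over their backs; the gripper's body (78 mm by 193 mm) begins 47 mm behind the grasp point.
Start: joints at [-52.363, 20.546, 0.682, 0, -70.136, -16.507], TCP at [0.243, -0.63, 0.227] pointing down, gripper open.
Joint ranges: [-176.03, 176.03], [-82.01, 121.73], [-58.28, 71.71], [-173.87, 95.51], [-174.79, -0.11], [-173.66, 173.66]. Speed limits (degrees/s): [136.94, 136.94, 172.46, 180, 180, 180].

## Interface

Orientations are given as [roll, pitch, yaw] about the fixed x, y, z axes, in that order (R = Rz(yaw) Ry(pitch) Rx(roll)).
In Python, from plant import ctrl gives the robot as it stands.
- The arm moves only by the tool apply_moves, never from a script. Its argument "deltas" is a list of rows, each an object with "fingers": the finger opening in mm, from 0 to 87.6; "delta_pos": the shift along the tool's x, y, z in mm, a list of three; "angular": the turn, a rotation vector about the tool's x, y, z in degrees, a list of three. A call has 1 to 10 rows; each row is the pose to reach, as a shift and turn from the pose commanded when the call began, along the tool's axes at that moment; what a row does not reach only later rows make up. A row lasts 1/10 s, in which the tool goes at most 50 mm and 8.59 degrees, less where a joint would pass 70% of its speed; a pose out of reach is approached as far as the arm can. A call with a gripper value outside its range is refused whole. The fingers move at their own pace and stop on an object; the grip force is fixed at half the most. Time passes only in rows, so rows that repeat a pose let the fingers close. It gives the time, the measured TCP pose, the force, the opening and the grip force at its end, in the units of the state.
- ctrl.get_obs(): the state, without advancing time (a new reading comes with each control period).
- ctrl.snapshot(name): name is "scene" or "top"; returns the picture (480x640x3 uint8, red, green, blue); there is no depth.
- ctrl.camera_params(name): a dict with "fx", "fy", "cx", "cy" (pixels), "cam_to_world" (4x4, takes a point from camera to world coordinates). Camera axes: x right, y up, looking along -z (the intrinsics and any distortion apply to the point x, -y, -z); pixel columns grow to the right and rows downward; lengths in m; the calibration is good to about 2 mm. A picture is of the moment at which its call begins. camera_params takes no time and is no camera call.
- ctrl.close_job(): hands the job in; it is judged then, once.
The state is a dict: "clock": time; "joint_pos": joint angles; "qvel": joint speeds; "tau": joint torques, N m; "tool_pos": TCP position; "orientation": TCP orientation; "force": force on the tool from outside, world axes, zero at the start; "moment": the same for the moment, N m; "opening": finger opening in m; "gripper_force": force on a finger pad.
Only numpy, scipy, OpenCV 4.12 (cv2) and the standard library are available. Lean on these libraries where they do the work, as an engineer would, in place of code of your own. Each camera call takes 0.05 s, during which the arm holds its last target. There are 200 camera calls.

## Working session

There is one attempt and no reset: what is moved stays moved. The work goes in short steps, Python scripts to look and compute and a tool call to move; the robot and the scene stay as the last step left them, time stands still between calls to the robot, and variables do not carry over. Pictures are saved under pics/ and viewed, at most 10 in all, crops included, and the job is handed in when it is done.

Besides the shell and the picture viewer there is one more tool, called after "Request:" as name(argument=value, ...) on one line, values as JSON. apply_moves: Moves the arm, as the interface text tells. Its arguments: {"type":"object","properties":{"deltas":{"type":"array"}},"required":["deltas"]}

```bash
mkdir -p pics
python3 - <<'E'
from plant import ctrl
import cv2
for n in("scene","top"):
    cv2.imwrite(f"pics/{n}0.png",ctrl.snapshot(n)[:,:,::-1])
    p=ctrl.camera_params(n);print(n,p)
o=ctrl.get_obs();print(o['clock'],o['tool_pos'],o['orientation'],o['opening'])
E
```

```text
scene {'fx': 536.1512298974798, 'fy': 536.1512298974798, 'cx': 318.94119704455875, 'cy': 239.56294992606308, 'cam_to_world': array([[-0.8687354 ,  0.34002552, -0.3601131 ,  0.26456273],
       [-0.49511543, -0.57768341,  0.648955  ,  0.38086339],
       [ 0.01262989,  0.74206774,  0.67020591,  0.69049993],
       [ 0.        ,  0.        ,  0.        ,  1.        ]])}
top {'fx': 533.3312152262574, 'fy': 533.3312152262574, 'cx': 317.62877825385596, 'cy': 239.67659067830277, 'cam_to_world': array([[ 1.08053872e-02,  9.93427324e-01, -1.13953478e-01,
         4.79796658e-01],
       [-9.99941123e-01,  1.06213050e-02, -2.22245404e-03,
        -2.10588644e-01],
       [-9.97511923e-04,  1.13970783e-01,  9.93483601e-01,
         9.31738735e-01],
       [ 0.00000000e+00,  0.00000000e+00,  0.00000000e+00,
         1.00000000e+00]])}
0.1 [ 0.24315508 -0.62922464  0.2257279 ] [ 1.79916070e+02 -8.72532594e-03 -1.58873839e+02] 0.0880893800029322
```

View pics/scene0.png

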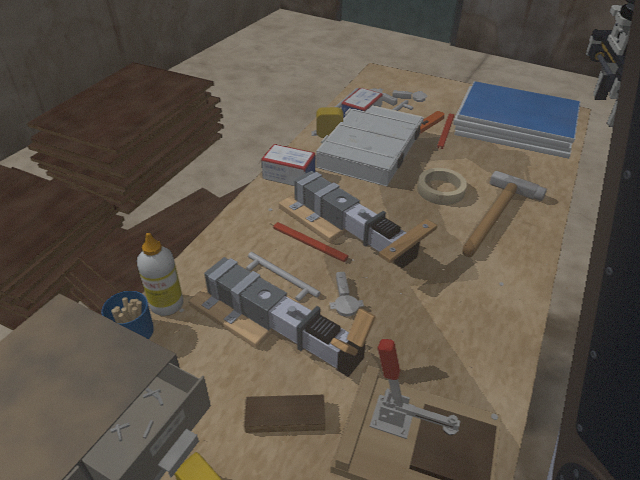

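View pics/top0.png

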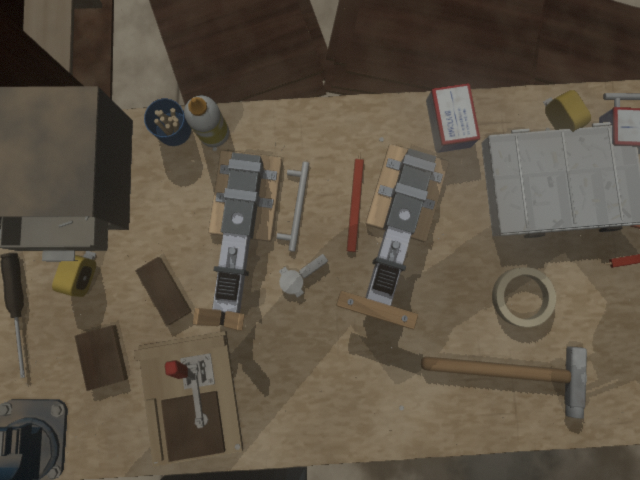

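The flat-rest arm is the right one in the top view: pad at about (383,281), collar (389,264), hole (404,215) and bar (378,309). The V arm is on the left, with its pad at about (228,287). I'll zoom in on the flat arm.

```bash
cat > h.py <<'E'
import numpy as np
from plant import ctrl
def ray(n,u,v,z):
    p=ctrl.camera_params(n);T=p['cam_to_world']
    d=T[:3,:3]@np.array([(u-p['cx'])/p['fx'],-(v-p['cy'])/p['fy'],-1]);o=T[:3,3]
    return o+d*(z-o[2])/d[2]
E
python3 - <<'E'
import cv2
a=cv2.imread("pics/top0.png")[180:330,330:450];b=cv2.imread("pics/scene0.png")[165:275,280:440]
a=cv2.resize(a,None,fx=4,fy=4,interpolation=cv2.INTER_CUBIC);b=cv2.resize(b,None,fx=2,fy=2,interpolation=cv2.INTER_CUBIC)
c=cv2.copyMakeBorder(b,0,600-b.shape[0],0,0,cv2.BORDER_CONSTANT)
cv2.imwrite("pics/crop.png",cv2.hconcat([a,c]))
E
```

```text
(no output)
```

View pics/crop.png

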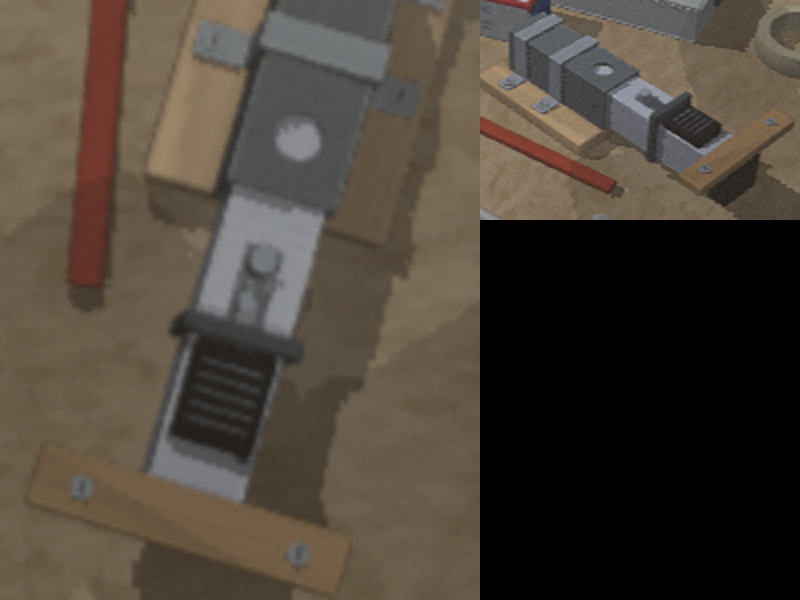

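Run:
```python
from h import *
P={k:ray("top",330+u/4,180+v/4,z) for k,u,v,z in [("hole",298,138,.064),("pin",263,257,.068),("pad",223,396,.068),("collar",242,334,.072),("bar",189,520,.072)]}
for k in P:print(k,P[k].round(4))
d=P["hole"]-P["pad"];print(np.degrees(np.arctan2(d[1],d[0])),np.hypot(*d[:2]))
d=P["hole"]-P["pin"];print(np.degrees(np.arctan2(d[1],d[0])),np.hypot(*d[:2]))
d=P["pin"]-P["pad"];print(np.degrees(np.arctan2(d[1],d[0])),np.hypot(*d[:2]))
print(ray("top",228,287,.068))
```

```text
hole [ 0.6226 -0.3512  0.064 ]
pin [ 0.5727 -0.3359  0.068 ]
pad [ 0.5161 -0.3194  0.068 ]
collar [ 0.541  -0.3267  0.072 ]
bar [ 0.4663 -0.3052  0.072 ]
-16.6077835717489 0.1111353889727952
-17.036489565976847 0.05212917715070624
-16.229060664670392 0.05900896014159903
[ 0.50044612 -0.06483606  0.068     ]
```

Request:
apply_moves(deltas=[{"fingers":0,"delta_pos":[-37,19,6],"angular":[0,0,-6]},{"fingers":0,"delta_pos":[-75,39,18],"angular":[0,0,-12]},{"fingers":0,"delta_pos":[-114,60,30],"angular":[0,0,-18]},{"fingers":0,"delta_pos":[-153,80,42],"angular":[0,0,-24]},{"fingers":0,"delta_pos":[-192,101,54],"angular":[0,0,-30]},{"fingers":0,"delta_pos":[-231,121,66],"angular":[0,0,-36]},{"fingers":0,"delta_pos":[-270,142,78],"angular":[0,0,-42]},{"fingers":0,"delta_pos":[-308,162,90],"angular":[0,0,-48]},{"fingers":0,"delta_pos":[-343,180,100],"angular":[0,0,-52]},{"fingers":0,"delta_pos":[-364,191,106],"angular":[0,0,-52]}])

```text
clock: 1.1
tool_pos: [0.5151, -0.3178, 0.1194]
orientation: [179.9, 0.0, -106.6]
force: [-0.2, -1.2, -0.3]
opening: 0.013
gripper_force: 0.0
```

Run:
```python
from h import *
import cv2
a=ctrl.snapshot("scene")[:,:,::-1];b=ctrl.snapshot("top")[:,:,::-1]
o=ctrl.get_obs();print(o['clock'],o['tool_pos'],o['orientation'],o['opening'],o['force'])
a=cv2.resize(a[100:300,280:480],(400,400));b=cv2.resize(b[180:380,310:510],(400,400))
cv2.imwrite("pics/c2.png",cv2.hconcat([a,b]))
```

```text
1.2 [ 0.51522245 -0.31773679  0.11910422] [ 1.79887217e+02  1.24719257e-02 -1.06687607e+02] 0.0051566785650038905 [-0.44696828 -1.10946748  0.83655913]
```

View pics/c2.png

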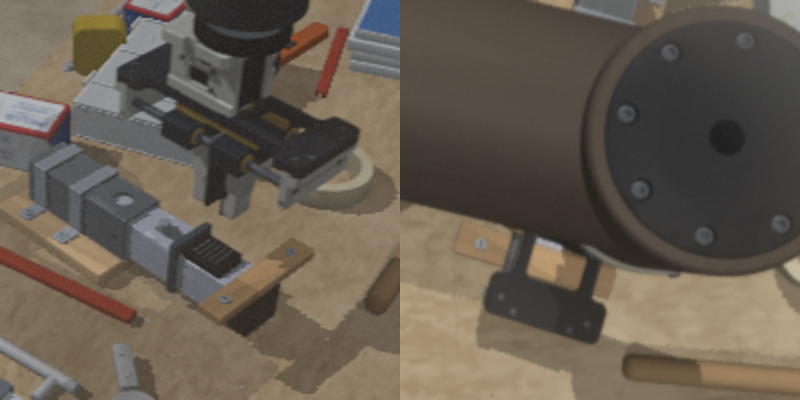

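The fingers are shut above the pad and aligned with the tube, so I'll descend and press.

Request:
apply_moves(deltas=[{"fingers":0,"delta_pos":[1,2,20],"angular":[0,0,0]},{"fingers":0,"delta_pos":[1,2,40],"angular":[0,0,0]},{"fingers":0,"delta_pos":[1,2,46],"angular":[0,0,0]},{"fingers":0,"delta_pos":[1,2,49],"angular":[0,0,0]},{"fingers":0,"delta_pos":[1,2,51],"angular":[0,0,0]},{"fingers":0,"delta_pos":[1,2,53],"angular":[0,0,0]},{"fingers":0,"delta_pos":[1,2,55],"angular":[0,0,0]},{"fingers":0,"delta_pos":[1,2,56],"angular":[0,0,0]},{"fingers":0,"delta_pos":[1,2,56],"angular":[0,0,0]}])

```text
clock: 2.1
tool_pos: [0.5122, -0.3209, 0.0652]
orientation: [-179.9, -0.0, -106.9]
force: [-0.2, -1.1, 2.8]
opening: 0.0009
gripper_force: 1.8
```

Request:
apply_moves(deltas=[{"fingers":0,"delta_pos":[0,0,1],"angular":[0,0,0]},{"fingers":0,"delta_pos":[0,0,2],"angular":[0,0,0]},{"fingers":0,"delta_pos":[0,0,3],"angular":[0,0,0]},{"fingers":0,"delta_pos":[0,0,4],"angular":[0,0,0]},{"fingers":0,"delta_pos":[0,0,4],"angular":[0,0,0]}])

```text
clock: 2.6
tool_pos: [0.5121, -0.3208, 0.0606]
orientation: [-180.0, -0.0, -106.9]
force: [0.1, -2.6, 5.2]
opening: 0.0004
gripper_force: 2.5
```

Request:
apply_moves(deltas=[{"fingers":0,"delta_pos":[0,0,1],"angular":[0,0,0]},{"fingers":0,"delta_pos":[0,0,1.5],"angular":[0,0,0]},{"fingers":0,"delta_pos":[0,-2,1.5],"angular":[0,0,0]},{"fingers":0,"delta_pos":[0,-4,1.5],"angular":[0,0,0]},{"fingers":0,"delta_pos":[0,-7,1.5],"angular":[0,0,0]},{"fingers":0,"delta_pos":[0,-11,1.5],"angular":[0,0,0]},{"fingers":0,"delta_pos":[0,-15,1.5],"angular":[0,0,0]},{"fingers":0,"delta_pos":[0,-20,1.5],"angular":[0,0,0]},{"fingers":0,"delta_pos":[0,-25,1.5],"angular":[0,0,0]},{"fingers":0,"delta_pos":[0,-25,1.5],"angular":[0,0,0]}])

```text
clock: 3.6
tool_pos: [0.536, -0.3279, 0.059]
orientation: [180.0, -0.0, -106.9]
force: [-0.1, -1.0, 5.8]
opening: 0.0006
gripper_force: 2.7
```

Request:
apply_moves(deltas=[{"fingers":0,"delta_pos":[0,-4,0],"angular":[0,0,0]},{"fingers":0,"delta_pos":[0,-8,0],"angular":[0,0,0]},{"fingers":0,"delta_pos":[0,-12,0],"angular":[0,0,0]},{"fingers":0,"delta_pos":[0,-16,0],"angular":[0,0,0]},{"fingers":0,"delta_pos":[0,-20,0],"angular":[0,0,0]},{"fingers":0,"delta_pos":[0,-24,0],"angular":[0,0,0]},{"fingers":0,"delta_pos":[0,-27,0],"angular":[0,0,0]},{"fingers":0,"delta_pos":[0,-28,0],"angular":[0,0,0]},{"fingers":0,"delta_pos":[0,-28,0],"angular":[0,0,0]}])

```text
clock: 4.5
tool_pos: [0.5623, -0.3357, 0.0589]
orientation: [180.0, 0.0, -106.9]
force: [-0.7, -0.3, 6.2]
opening: 0.0002
gripper_force: 2.7
```

Run:
```python
from h import *
import cv2
a=ctrl.snapshot("scene")[:,:,::-1]
o=ctrl.get_obs();print(o['clock'],o['tool_pos'],o['force'])
cv2.imwrite("pics/c3.png",cv2.resize(a[140:270,280:450],None,fx=4,fy=4,interpolation=cv2.INTER_CUBIC))
```

```text
4.55 [ 0.56226934 -0.33566923  0.05892693] [-0.72401354 -0.3934617   6.54905717]
```

View pics/c3.png

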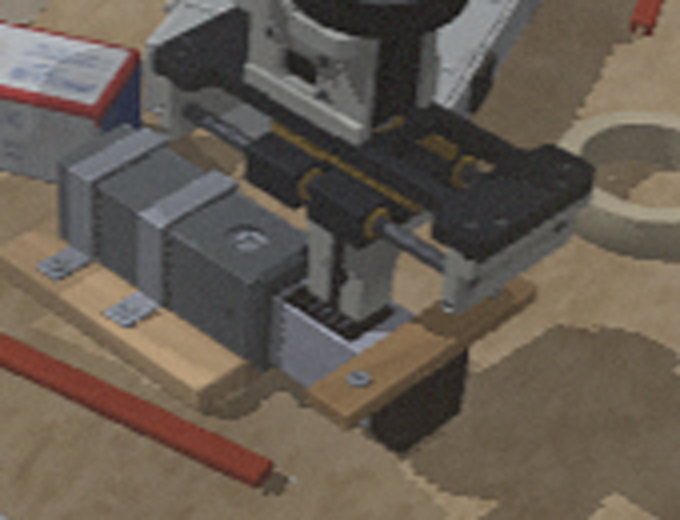

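The pin shows in the sleeve's hole (around (250,240) in the crop) and the collar is nearly at the mouth. I'll push gently to the stop.

Request:
apply_moves(deltas=[{"fingers":0,"delta_pos":[0,-1,0],"angular":[0,0,0]},{"fingers":0,"delta_pos":[0,-2,0],"angular":[0,0,0]},{"fingers":0,"delta_pos":[0,-3,0],"angular":[0,0,0]},{"fingers":0,"delta_pos":[0,-3,0],"angular":[0,0,0]}])

```text
clock: 4.95
tool_pos: [0.565, -0.3365, 0.0589]
orientation: [179.9, 0.0, -106.9]
force: [-0.6, -0.3, 5.9]
opening: 0.0006
gripper_force: 2.7
```

Request:
apply_moves(deltas=[{"fingers":0,"delta_pos":[0,-1,0],"angular":[0,0,0]},{"fingers":0,"delta_pos":[0,-2,0],"angular":[0,0,0]},{"fingers":0,"delta_pos":[0,-3,0],"angular":[0,0,0]},{"fingers":0,"delta_pos":[0,-3,0],"angular":[0,0,0]}])

```text
clock: 5.35
tool_pos: [0.5665, -0.337, 0.0583]
orientation: [179.8, 0.0, -106.9]
force: [-3.7, 1.6, 5.5]
opening: 0.0001
gripper_force: 2.8
```

Run:
```python
from h import *
import cv2
a=ctrl.snapshot("scene")[:,:,::-1]
o=ctrl.get_obs();print(o['clock'],o['tool_pos'],o['force'])
cv2.imwrite("pics/c4.png",cv2.resize(a[180:250,310:400],None,fx=8,fy=8,interpolation=cv2.INTER_CUBIC))
```

```text
5.4 [ 0.56649401 -0.33696805  0.05836083] [-3.89386113  1.2539546   5.43937589]
```

View pics/c4.png

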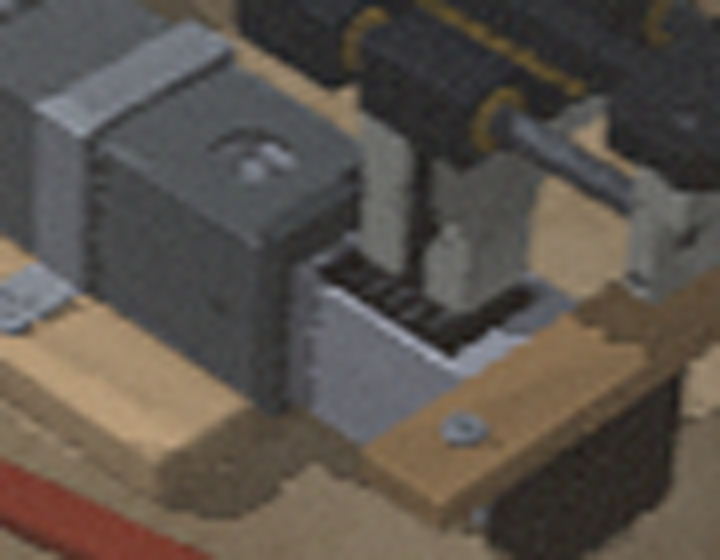

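The collar now butts on the mouth, with about 4 N of reaction, and the pin is under the hole. I'll lift straight up.

Request:
apply_moves(deltas=[{"fingers":0,"delta_pos":[0,0,-3],"angular":[0,0,0]},{"fingers":0,"delta_pos":[0,0,-6],"angular":[0,0,0]},{"fingers":0,"delta_pos":[0,0,-9],"angular":[0,0,0]},{"fingers":0,"delta_pos":[0,0,-15],"angular":[0,0,0]},{"fingers":0,"delta_pos":[0,0,-40],"angular":[0,0,0]},{"fingers":0,"delta_pos":[0,0,-80],"angular":[0,0,0]},{"fingers":0,"delta_pos":[0,0,-100],"angular":[0,0,0]},{"fingers":0,"delta_pos":[0,0,-100],"angular":[0,0,0]}])

```text
clock: 6.2
tool_pos: [0.5707, -0.3386, 0.1634]
orientation: [-179.6, -0.0, -106.8]
force: [0.1, 0.5, -0.1]
opening: 0.0004
gripper_force: 0.0
```

Run:
```python
from h import *
import cv2
a=ctrl.snapshot("scene")[:,:,::-1]
o=ctrl.get_obs();print(o['clock'],o['tool_pos'],o['force'])
cv2.imwrite("pics/c5.png",cv2.resize(a[180:250,310:400],None,fx=8,fy=8,interpolation=cv2.INTER_CUBIC))
```

```text
6.25 [ 0.56959579 -0.3379622   0.16110816] [-0.18699513 -0.31447498 -0.20073825]
```

View pics/c5.png

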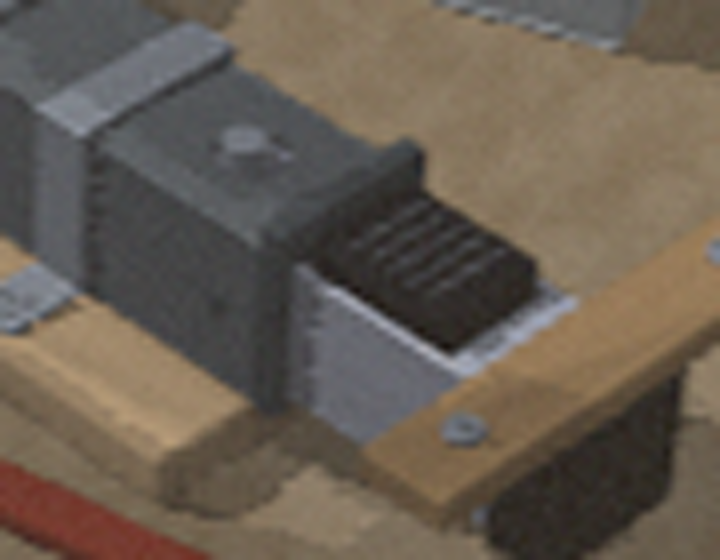

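The pin stands up in the hole (at about (243,140) in the crop), the pad has sprung back out, and the robot is clear.

```bash
python3 -c "
from plant import ctrl
print(ctrl.close_job())"
```

```text
the job is handed in; nothing more can be done
None
```

I shortened the flat-rest arm: its pin stands up in the sleeve's hole, the button is back out, and the robot touches nothing. The robot never went near the V arm, and the job was handed in at about 6.3 s; no verdict was returned.

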